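# Turn a nested stack-nest tray half round and hook it up on its ledges

## Robot

A 6-joint arm with a two-finger parallel gripper is mounted at the origin on a cart in front of the work surface, level with it; the furniture and walls round the work are solid. World frame = base frame: x ahead of the robot, y to its left, z up, the work surface at z = 0. Lengths are in m, angles in rad, forces in N, time in s.
With the tool pointing down it reaches from about 0.3 to 0.775 m from the base axis. Payload 14.6 kg.
Tool frame: the origin (TCP) lies on the centre line of the jaws, within the pads' length; the fingertips stand 14 mm ahead of it and the grasp point (between the pads) lies 5 mm behind it; z points along the fingers, y is the line along which they close (so a half turn about z gives the same grasp; the last joint's range is limited). The gripper opens to 94 mm and grips with 3 to 60 N. Pads are 16 mm wide; open, the fingers measure 119 mm over their backs; the gripper's body (75 mm by 177 mm) begins 78 mm behind the grasp point.
Start: joints at [-0.067, 0.3, 1.521, -0, 1.321, -0.067], TCP at [0.55, -0, 0.219] pointing down, gripper open.
Joint ranges: [-3.03, 3.03], [-0.79, 2.21], [0.23, 2.52], [-1.04, 4.18], [0, 3.07], [-2.55, 2.55]. Speed limits (rad/s): [2.22, 2.22, 2.57, 3.14, 3.14, 3.14].

## Interface

Orientations are given as a unit quaternion [x, y, z, w].
In Python, from station import monitor, read_camera, ticket gives the robot as it stands.
- The arm moves only by the tool play_rows, never from a script. Its argument "moves" is a list of rows, each a list of 6 numbers: the shift along the world's x, y, z in m, then the turn, a rotation vector about the world's x, y, z in rad. A call has exactly 5 rows; each row is the pose to reach, as a shift and turn from the pose commanded when the call began; what a row does not reach only later rows make up. A row lasts 1/10 s, in which the tool goes at most 50 mm and 8.59 degrees, less where a joint would pass 70% of its speed; a pose out of reach is approached as far as the arm can. A call with a gripper value outside its range is refused whole. "grip" is the closure, from -1 (fully open) to 1 (shut), set as the call begins (left out, the last holds). The fingers move at their own pace and stop on an object; "newtons" is the grip in N (left out, the last holds). Time passes only in rows, so rows that repeat a pose let the fingers close, or fill a call up. It gives the time, the measured TCP pose, the force, the opening and the grip force at its end, in the units of the state.
- monitor.get_state(): the state, without advancing time (a new reading comes with each control period).
- read_camera(name): name is "scene" or "side" or "wrist"; returns a dict with "color" (384x512x3 uint8, blue, green, red), "K" (3x3 intrinsics, pixels), "k1" (the pictures are not rectified: a ray, as slopes to the right and down, at radius r is drawn at 1 + k1 r^2 times it, then the intrinsics apply), "view" (4x4, takes a point from world to camera coordinates). Camera axes: x right, y down, z forward; pixel columns grow to the right and rows downward; lengths in m; the calibration is good to about 2 mm. A picture is of the moment at which its call begins. There is no depth.
- ticket.finish_job(): hands the job in; it is judged then, once.
The state is a dict: "time": time; "joint_positions": joint angles; "dq": joint speeds; "joint_efforts": joint torques, N m; "ee_pos": TCP position; "eef_rot": TCP orientation; "force": force on the tool from outside, world axes, zero at the start; "moment": the same for the moment, N m; "grip_width": finger opening in m; "finger_force": force on a finger pad.
Only numpy, scipy, OpenCV 4.12 (cv2) and the standard library are available. Lean on these libraries where they do the work, as an engineer would, in place of code of your own. Each camera call takes 0.05 s, during which the arm holds its last target. There are 200 camera calls.

## Task

The blue stack-nest tray was put on the grey one the same way round, so it has sunk down over the weighing dish. Lift it out, turn it half a turn and stack it on the grey tray: tuck its two toed feet right home under the grey tray's lugs, with the other end held up, then lower that end gently into its pockets, so that all four feet are fully home and the blue tray sits level. Leave the dish lying in the grey tray, keep the grey tray standing about where it is, and do not knock the tube rack or the two dropper bottles.

Things in the scene. Friction and masses are not known exactly. Their poses are not given: they have to be found in the camera images.
- lower_tray: Grey lower tray, loose, 0.55 kg, on the desk, lug end (+x) to the robot's left within 25 deg. Origin: centre of underside, z up. Sizes mm, tray axes. Foot 120 (x) x 160 (y), 3 mm walls sloping out to a mouth 140 x 180; upright rim band 9 thick, z 60 to 94, 158 x 198 outside. Above each of its four posts the end wall and rim have an open slot 28 wide down to z = 40 (nesting).
- upper_tray: Blue upper tray, same shape as the grey, loose, 0.2 to 0.34 kg, origin and axes alike; starts nested, 40 mm above the grey origin. Stacked: half turned, 86 mm up, toes within 2 mm of the back stops (else the plain feet catch on the fences). While the toes slide under the lugs the plain end must be 10 mm up or more (0.12 rad of tilt is ample, over 0.2 binds); they touch down 9 mm short of home.
- lower_tray_lugs (a point): Midway between the back stops of the grey tray's two lugs, at shelf height: (85, 0, 86) mm. Lugs at y = +70 and -70, on the rim of the +x end. Each is a pocket open toward the tray's middle: clear width 28, shelf at z = 86 from x = 70 to 85, roof over x = 77.5 to 90, underside z = 94.5, top 98.5. From x = 70 to 77.5 the shelf is open above.
- lower_tray_pockets (a point): Midway between the grey tray's two plain pockets, at the fence, on the ledge: (-75.2, 0, 86) mm. Pockets at y = +36 and -36 in the rim of the -x end, 28 wide, ledge x = -70 to -75.2, 8 deep, open above and toward the middle, shut outside by a fence up to the rim top (z = 94).
- upper_tray_toes (a point): Midway between the tips of the blue tray's two toes, at the underside: (-83, 0, 0) mm. Two posts at y = +70 and -70 under the -x end, x = -57 to -75, 24 wide, z = 0 to 40; along the foot of each a toe, 24 wide, 6 thick, reaches out to x = -83. Stacked home this point is at about (84, 0, 86) in the grey tray.
- upper_tray_plain_feet (a point): Midway between the outer faces of the blue tray's two plain posts, at the underside: (75, 0, 0) mm. Posts at y = +36 and -36 under the +x end, x = 57 to 75, 24 wide, z = 0 to 40. Stacked home this point is at about (-74, 0, 86) in the grey tray.
- upper_tray_grip (a point): Middle of the blue tray's rim top at the plain (+x) end: (74.5, 0, 94) mm. Here the rim is an upright band 9 thick (x), 44 wide (y), 34 deep, the best place to pinch; nested, there are 40 mm from the rim top down to the grey rim (35 to its lug roofs at y = 52 to 88). Long sides and toe end have 9 mm rims too.
- weighing_dish: Shallow white weighing dish, 90 mm across, 14 high, loose on the grey tray's floor (3 thick), under the blue tray at first. Origin: centre of its underside.
- tube_rack: White foam rack full of red-capped blood tubes, 208 x 148 x 109 mm, bystander, left of the work; behind it hangs the monitor (from x = 0.66 m, y = 0.06 to 0.52, up to 0.38 high). Origin: centre of its underside.
- green_dropper: White dropper bottle with a green tip, 27 mm across, 78 high, standing, bystander, right of the work; beyond it stands the computer tower (from x = 0.53 m, y = -0.13 to -0.24, 0.35 high). Origin: centre of its underside.
- purple_dropper: White dropper bottle with a purple tip, 27 mm across, 78 high, standing, bystander. Origin: centre of its underside.

How it is judged:
By the outcome, as a careful person would: the job done as asked, in the order asked, and still so for the second after the job is handed in, with the robot touching nothing.
It also fails if it takes over 51 s, if anything falls off the work surface, if the arm or the gripper's body presses on something with over 40 N, if the wrist force passes 120 N, or if a joint passes its speed limit or range.

## Working session

There is one attempt and no reset: what is moved stays moved. The work goes in short steps, Python scripts to look and compute and a tool call to move; the robot and the scene stay as the last step left them, time stands still between calls to the robot, and variables do not carry over. Pictures are saved under pics/ and viewed, at most 10 in all, crops included, and the job is handed in when it is done.

Besides the shell and the picture viewer there is one more tool, called by a JSON object that holds its "name" and its "arguments". play_rows: Moves the arm, as the interface text tells. Its arguments: {"type":"object","properties":{"moves":{"type":"array"},"grip":{"type":"number"},"newtons":{"type":"number"}},"required":["moves"]}

```bash
ls; mkdir -p pics
cat > h.py <<'E'
import numpy as np, cv2
from station import monitor, read_camera, ticket
def shot(n,f=None):
    c=read_camera(n)
    if f: cv2.imwrite('pics/'+f,c['color'])
    return c
E
python3 - <<'E'
from h import *
a=shot('scene');b=shot('side')
np.savez('s0.npz',**{k:a[k] for k in a}); np.savez('d0.npz',**{k:b[k] for k in b})
w=shot('wrist');np.savez('w0.npz',**{k:w[k] for k in w})
cv2.imwrite('pics/a.png',np.vstack([np.hstack([cv2.resize(a['color'],(400,300)),cv2.resize(b['color'],(400,300))]),np.hstack([cv2.resize(w['color'],(400,300))]*2)]))
for c in (a,b,w): print(c['K'].tolist(),c['k1'],np.linalg.inv(c['view']).round(3).tolist())
s=monitor.get_state();print(s)
E
```

```text
pics
[[412.1378093499134, 0.0, 247.04051992907938], [0.0, 412.1378093499134, 188.44095361323306], [0.0, 0.0, 1.0]] 0.04575303876668083 [[0.719, -0.324, 0.615, -0.146], [-0.695, -0.337, 0.635, -0.567], [0.002, -0.884, -0.468, 0.564], [0.0, 0.0, 0.0, 1.0]]
[[497.32598317010985, 0.0, 258.8684895150109], [0.0, 497.32598317010985, 187.51853500992408], [0.0, 0.0, 1.0]] 0.022333383747519135 [[0.332, -0.823, 0.461, -0.122], [-0.943, -0.285, 0.171, -0.156], [-0.009, -0.492, -0.871, 1.292], [0.0, 0.0, 0.0, 1.0]]
[[266.48872002344285, 0.0, 259.47308223985135], [0.0, 266.48872002344285, 191.0238140123277], [0.0, 0.0, 1.0]] -0.02010411650811638 [[1.0, 0.001, -0.001, 0.551], [0.001, -0.961, -0.275, 0.08], [-0.001, 0.275, -0.961, 0.383], [0.0, 0.0, 0.0, 1.0]]
{'time': 0.15, 'joint_positions': array([-6.66136582e-02,  3.00319721e-01,  1.52140786e+00, -1.76346697e-05,
        1.32067403e+00, -6.65976664e-02]), 'dq': array([-0.00031665, -0.00187933, -0.00112141, -0.0004497 , -0.00018601,
       -0.00119409]), 'joint_efforts': array([-2.50185103e-04, -5.31960297e+01, -3.52822959e+01,  7.07691838e-02,
        2.35654798e-02, -3.66386917e-05]), 'ee_pos': array([ 5.49830140e-01, -3.50827428e-06,  2.19042640e-01]), 'eef_rot': array([ 7.07110832e-01,  7.07102615e-01, -2.72769551e-04, -2.98787734e-04]), 'force': array([0.84971182, 0.7761872 , 1.15951445]), 'moment': array([-0.00502529, -0.0407588 ,  0.01732905]), 'finger_force': 0.0, 'grip_width': 0.09391210446877003}
```

View pics/a.png

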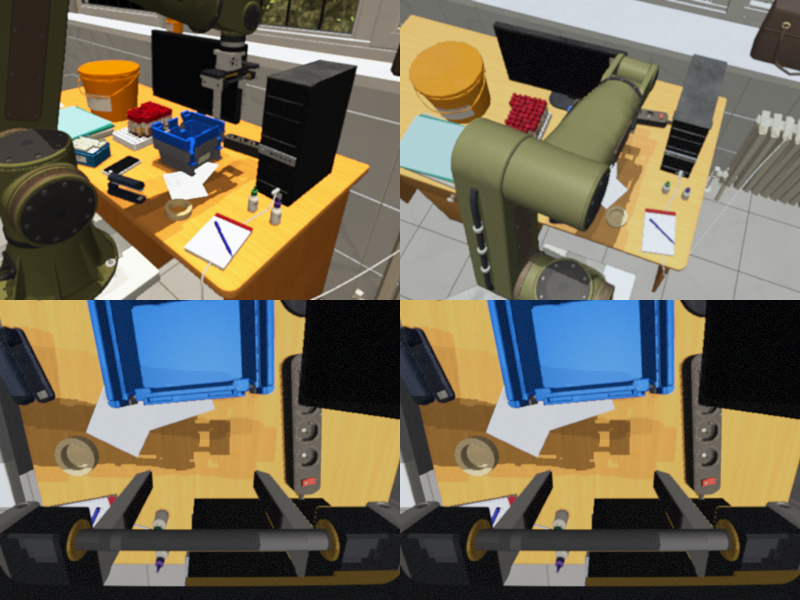

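The trays are at the top of the wrist view (blue rim near-corners about (106,405) and (272,395) in the mosaic). Droppers stand to the far right, rack to the left. I'm raising the arm and moving it over the trays.

{"name": "play_rows", "arguments": {"moves": [[-0.01,0.02,0.045,0,0,0],[-0.02,0.06,0.08,0,0,0],[-0.03,0.1,0.11,0,0,0],[-0.03,0.14,0.13,0,0,0],[-0.03,0.18,0.15,0,0,0]], "grip": -1}}

```text
time: 0.65
ee_pos: [0.5194, 0.1817, 0.3711]
eef_rot: [0.707, 0.707, 0.001, 0.0]
force: [1.5, -0.3, 0.2]
grip_width: 0.094
finger_force: 0.0
```

{"name": "play_rows", "arguments": {"moves": [[0,0,0,0,0,0],[0,0,0,0,0,0],[0,0,0,0,0,0],[0,0,0,0,0,0],[0,0,0,0,0,0]]}}

```text
time: 1.15
ee_pos: [0.5201, 0.1791, 0.3691]
eef_rot: [0.708, 0.707, -0.0, -0.0]
force: [0.1, -0.7, 0.7]
grip_width: 0.094
finger_force: 0.0
```

Run:
```python
from h import *
w=shot('wrist');np.savez('w1.npz',**w)
a=shot('scene')
cv2.imwrite('pics/b.png',cv2.resize(w['color'],(800,600)))
im=a['color'];np.savez('s1.npz',**a)
print(np.linalg.inv(w['view']).round(3).tolist(),monitor.get_state()['ee_pos'])
```

```text
[[1.0, -0.001, -0.001, 0.521], [-0.001, -0.961, -0.275, 0.259], [-0.001, 0.275, -0.961, 0.533], [0.0, 0.0, 0.0, 1.0]] [0.52007513 0.1794268  0.36928458]
```

View pics/b.png

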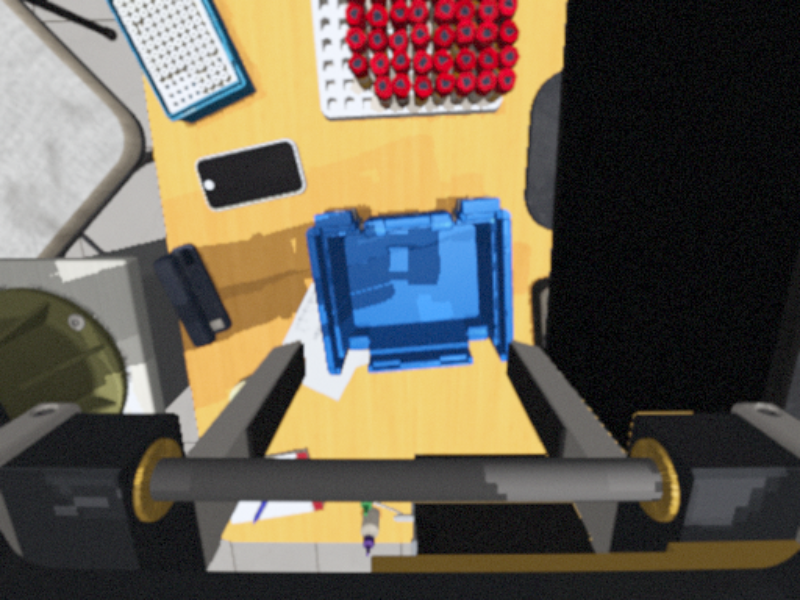

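The blue rim is fully visible, running from about (315,215) to (510,210) and down to (335,370)/(510,355). Its lugs are at top-left (335,220) and top-right (480,208). Next I fit its outline on the z = 0.134 plane.

```bash
cat >> h.py <<'E'
def cast(c,uv,z):
    K=np.asarray(c['K']);k1=float(c['k1'])
    p=cv2.undistortPoints(np.asarray(uv,float).reshape(-1,1,2),K,np.array([k1,0,0,0.])).reshape(-1,2)
    M=np.linalg.inv(c['view']);d=np.c_[p,np.ones(len(p))]@M[:3,:3].T;o=M[:3,3]
    return o[:2]+d[:,:2]*((z-o[2])/d[:,2])[:,None]
def mask(c,lo,hi):
    return cv2.inRange(cv2.cvtColor(c['color'],cv2.COLOR_BGR2HSV),lo,hi)
def big(m):
    cs,_=cv2.findContours(m,cv2.RETR_EXTERNAL,cv2.CHAIN_APPROX_NONE)
    return max(cs,key=cv2.contourArea)[:,0]
def top(c,z,cx,cy,f,half=.15,s=2.):
    """plane-rectified crop (world +x right, +y up), s px per mm"""
    n=int(half*2000*s);g=(np.arange(n)/s/1000-half)
    X,Y=np.meshgrid(cx+g,cy-g);P=np.c_[X.ravel(),Y.ravel(),np.full(X.size,z)]
    V=np.asarray(c['view']);q,_=cv2.projectPoints(P,cv2.Rodrigues(V[:3,:3])[0],V[:3,3],np.asarray(c['K']),np.array([float(c['k1']),0,0,0.]))
    q=q.reshape(n,n,2).astype(np.float32);im=cv2.remap(c['color'],q[...,0],q[...,1],cv2.INTER_CUBIC)
    if f: cv2.imwrite('pics/'+f,im)
    return im
E
python3 - <<'E'
from h import *
c=dict(np.load('w1.npz'))
m=mask(c,(100,120,40),(115,255,255));m=cv2.morphologyEx(m,cv2.MORPH_OPEN,np.ones((2,2)))
k=big(m);P=cast(c,k,.134)
print(cv2.minAreaRect((P*1000).astype(np.float32)),P.min(0),P.max(0))
cx,cy=cv2.minAreaRect((P*1000).astype(np.float32))[0]
im=top(c,.134,cx/1000,cy/1000,None,.14,2.1)
print(cx,cy)
for i in range(0,280,20):
    j=int(i*2.1); cv2.putText(im,str(int(cx-140+i)),(j,10),0,.3,(0,0,255));cv2.line(im,(j,10),(j,16),(0,0,255));cv2.putText(im,str(int(cy+140-i)),(0,j),0,.3,(0,0,255))
cv2.imwrite('pics/c.png',im)
E
```

```text
((529.7051391601562, 151.05772399902344), (193.74818420410156, 166.74754333496094), 5.259673595428467) [0.42831389 0.06229095] [0.63084493 0.24011451]
529.7051391601562 151.05772399902344
```

View pics/c.png

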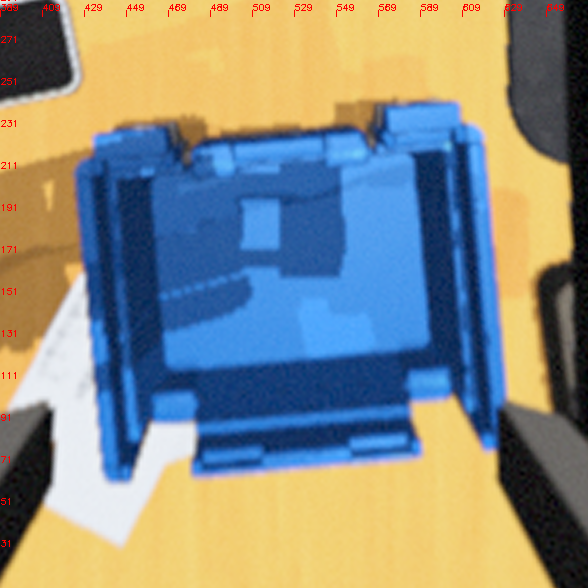

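{"name": "play_rows", "arguments": {"moves": [[0.004,-0.006,0,0,0,0.149],[0.008,-0.012,0,0,0,0.298],[0.012,-0.018,0,0,0,0.447],[0.016,-0.024,0,0,0,0.596],[0.02,-0.03,0,0,0,0.745]], "grip": 0}}

```text
time: 1.75
ee_pos: [0.5402, 0.1495, 0.3694]
eef_rot: [0.399, 0.917, -0.0, -0.0]
force: [0.1, 0.4, -1.5]
grip_width: 0.0575
finger_force: 0.0
```

{"name": "play_rows", "arguments": {"moves": [[0,0,0,0,0,0.149],[0,0,0,0,0,0.298],[0,0,0,0,0,0.447],[0,0,0,0,0,0.596],[0,0,0,0,0,0.745]]}}

```text
time: 2.25
ee_pos: [0.54, 0.1497, 0.3694]
eef_rot: [0.038, 0.999, -0.0, -0.0]
force: [-0.4, -0.1, 0.1]
grip_width: 0.0471
finger_force: 0.0
```

{"name": "play_rows", "arguments": {"moves": [[0,0,0,0,0,0.149],[0,0,0,0,0,0.172],[0,0,0,0,0,0.172],[0,0,0,0,0,0.172],[0,0,0,0,0,0.172]]}}

```text
time: 2.75
ee_pos: [0.54, 0.1499, 0.3694]
eef_rot: [-0.044, 0.999, -0.0, -0.0]
force: [-0.1, -0.4, 0.2]
grip_width: 0.0472
finger_force: 0.0
```

Run:
```python
from h import *
w=shot('wrist');np.savez('w2.npz',**w);s=monitor.get_state();print(s['ee_pos'],s['eef_rot'],s['joint_positions'],s['grip_width'])
out=[]
for f in('w1.npz','w2.npz'):
    c=dict(np.load(f))
    m=mask(c,(100,120,40),(115,255,255));m=cv2.morphologyEx(m,cv2.MORPH_OPEN,np.ones((2,2)))
    P=cast(c,big(m),.134)*1000
    # tray axes: fit long-side edges iteratively
    o=np.array([529,148.5]);th=np.radians(95.2)
    for it in range(6):
        ax=np.array([np.cos(th),np.sin(th)]);ay=np.array([-ax[1],ax[0]])
        q=(P-o)@np.c_[ax,ay]
        r=[]
        for sg in(1,-1):
            k=(np.abs(q[:,0])<55)&(np.abs(q[:,1]*sg-98)<9); a=np.polyfit(q[k,0],q[k,1],1);r.append((a,k.sum()))
        e=[]
        for sg in (1,-1):
            k=(np.abs(q[:,1])<(42 if sg<0 else 20))&(np.abs(q[:,0]*sg-78)<9)
            e.append((sg*np.median(q[k,0]*sg) if k.any() else np.nan,k.sum(), np.polyfit(q[k,1],q[k,0],1)[0]))
        th+=(r[0][0][0]+r[1][0][0])/2
        o=o+ay*(r[0][0][1]+r[1][0][1])/2+ax*(e[0][0]+e[1][0])/2
    print(f,o,np.degrees(th),'sides',[(a.round(3),n) for a,n in r],'ends',e)
c=w
top(c,.134,.529,.1485,'d.png',.14,2.1)
```

```text
[0.5399978  0.14996727 0.36945513] [-4.47284673e-02  9.98999181e-01 -2.55815107e-06  1.18793048e-05] [ 2.05542808e-01  2.62050891e-01  1.22834621e+00 -8.88290616e-06
  1.65117292e+00 -1.45474102e+00] 0.046820345759361975
w1.npz [530.36755728 146.66596747] 95.31751193164767 sides [(array([5.000e-03, 9.586e+01]), np.int64(67)), (array([-5.000e-03, -9.586e+01]), np.int64(69))] ends [(np.float64(77.8471631040868), np.int64(27), np.float64(0.013418614207302379)), (np.float64(-77.84716310408676), np.int64(51), np.float64(0.003064655433991556))]
w2.npz [529.43168002 147.07270061] 95.21121373698834 sides [(array([1.1000e-02, 9.6511e+01]), np.int64(78)), (array([-1.1000e-02, -9.6511e+01]), np.int64(70))] ends [(np.float64(76.19493823531168), np.int64(29), np.float64(0.043531930537584536)), (np.float64(-76.19493823531484), np.int64(55), np.float64(0.004335961911345878))]
```

View pics/d.png

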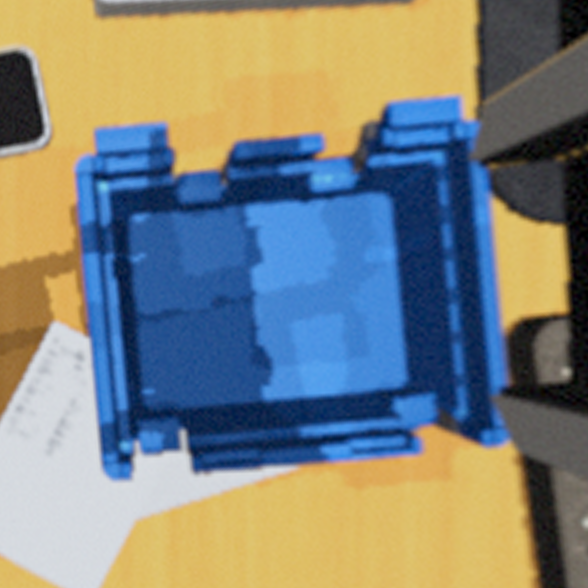

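The tray reads cleanly: origin about (530,147) mm and yaw 95.3°, and the two wrist views agree within 1 mm. Grip point is (523,221). Descending to grasp.

{"name": "play_rows", "arguments": {"moves": [[-0.006,0.025,-0.02,0,0,0],[-0.012,0.05,-0.05,0,0,0],[-0.017,0.071,-0.09,0,0,0],[-0.017,0.071,-0.135,0,0,0],[-0.017,0.071,-0.18,0,0,0]]}}

```text
time: 3.3
ee_pos: [0.5226, 0.2216, 0.188]
eef_rot: [-0.046, 0.999, 0.0, 0.0]
force: [0.5, 0.3, -0.3]
grip_width: 0.0475
finger_force: 0.0
```

{"name": "play_rows", "arguments": {"moves": [[0,0,-0.02,0,0,0],[0,0,-0.04,0,0,0],[0,0,-0.06,0,0,0],[0,0,-0.072,0,0,0],[0,0,-0.072,0,0,0]]}}

```text
time: 3.8
ee_pos: [0.5224, 0.2208, 0.1161]
eef_rot: [-0.045, 0.999, -0.0, -0.001]
force: [-0.4, 0.8, 0.7]
grip_width: 0.0472
finger_force: 0.0
```

{"name": "play_rows", "arguments": {"moves": [[0,0,0,0,0,0],[0,0,0,0,0,0],[0,0,0,0,0,0],[0,0,0,0,0,0],[0,0,0,0,0,0]], "grip": 1, "newtons": 50}}

```text
time: 4.3
ee_pos: [0.5233, 0.2211, 0.1181]
eef_rot: [-0.046, 0.999, 0.0, 0.001]
force: [-1.7, 8.8, 10.9]
grip_width: 0.0105
finger_force: 6.2
```

{"name": "play_rows", "arguments": {"moves": [[0,0,0,0,0,0],[0,0,0,0,0,0],[0,0,0.003,0,0,0],[0,0,0.006,0,0,0],[0,0,0.01,0,0,0]]}}

```text
time: 4.8
ee_pos: [0.5228, 0.2209, 0.1273]
eef_rot: [-0.046, 0.999, -0.0, -0.0]
force: [-0.2, 0.4, -2.5]
grip_width: 0.0086
finger_force: 57.7
```

{"name": "play_rows", "arguments": {"moves": [[0,0,0.008,0,0,0],[0,0,0.016,0,0,0],[0,0,0.026,0,0,0],[0,0,0.038,0,0,0],[0,0,0.05,0,0,0]]}}

```text
time: 5.3
ee_pos: [0.523, 0.221, 0.1787]
eef_rot: [-0.046, 0.999, 0.0, 0.0]
force: [0.1, 0.4, -1.9]
grip_width: 0.0088
finger_force: 57.7
```

{"name": "play_rows", "arguments": {"moves": [[0,0,0.015,0,0,0],[0,0,0.035,0,0,0],[0,0,0.06,0,0,0],[0,0,0.085,0,0,0],[0,0,0.1,0,0,0]]}}

```text
time: 5.8
ee_pos: [0.5232, 0.2211, 0.2804]
eef_rot: [-0.046, 0.999, 0.0, 0.001]
force: [0.3, -0.3, -2.6]
grip_width: 0.0088
finger_force: 57.7
```

Run:
```python
from h import *
w=shot('wrist');np.savez('w3.npz',**w);a=shot('scene');np.savez('s3.npz',**a);s=monitor.get_state();print(s['ee_pos'],s['eef_rot'],s['force'],s['moment'],s['finger_force'])
cv2.imwrite('pics/e.png',np.vstack([w['color'][:,:][::1],a['color']])[::1] if 0 else np.hstack([cv2.resize(w['color'],(400,300)),cv2.resize(a['color'][80:320,130:450],(400,300))]))
```

```text
[0.52348642 0.22118079 0.28030051] [-4.56048638e-02  9.98957326e-01  5.84281342e-04  2.02877016e-03] [ 0.28179849 -0.17194186 -2.6424211 ] [ 0.2774416  -0.01261578  0.03421867] 57.697467491962016
```

View pics/e.png

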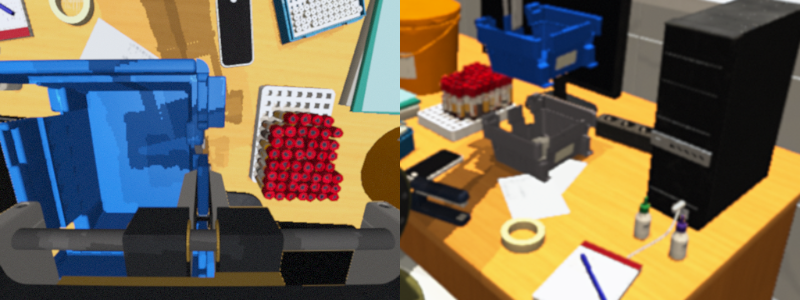

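Blue is out cleanly and hangs level; the grey tray stands still at about (540,135) in the right panel. Next I turn it a quarter turn and pull it toward the robot so the wrist camera can see the grey tray.

{"name": "play_rows", "arguments": {"moves": [[-0.006,-0.016,0.01,0,0,-0.13],[-0.012,-0.032,0.02,0,0,-0.27],[-0.018,-0.048,0.03,0,0,-0.41],[-0.024,-0.064,0.04,0,0,-0.55],[-0.03,-0.08,0.05,0,0,-0.69]]}}

```text
time: 6.4
ee_pos: [0.4925, 0.1403, 0.3271]
eef_rot: [0.298, 0.955, -0.0, -0.0]
force: [0.4, 0.2, -1.8]
grip_width: 0.0089
finger_force: 55.6
```

{"name": "play_rows", "arguments": {"moves": [[-0.005,-0.016,0,0,0,-0.14],[-0.01,-0.032,0,0,0,-0.28],[-0.015,-0.048,0,0,0,-0.42],[-0.02,-0.064,0,0,0,-0.56],[-0.023,-0.081,0,0,0,-0.7]]}}

```text
time: 6.9
ee_pos: [0.4695, 0.0594, 0.3269]
eef_rot: [0.607, 0.795, -0.0, -0.0]
force: [1.0, -0.7, -1.0]
grip_width: 0.0086
finger_force: 55.6
```

{"name": "play_rows", "arguments": {"moves": [[0,0,0,0,0,-0.1],[0,0,0,0,0,-0.18],[0,0,0,0,0,-0.18],[0,0,0,0,0,-0.18],[0,0,0,0,0,-0.18]]}}

```text
time: 7.4
ee_pos: [0.4699, 0.0601, 0.3272]
eef_rot: [0.673, 0.74, -0.0, -0.0]
force: [0.6, 0.4, -2.1]
grip_width: 0.0085
finger_force: 55.6
```

Run:
```python
from h import *
w=shot('wrist');np.savez('w4.npz',**w);s=monitor.get_state();print(s['ee_pos'],s['eef_rot'],s['force'],s['joint_positions'])
im=top(w,.094,.53,.147,None,.14,2.1)
cv2.imwrite('pics/f.png',np.hstack([cv2.resize(w['color'],(400,300)),np.zeros((300,1,3),np.uint8)]) if 0 else cv2.copyMakeBorder(im,0,0,0,0,0))
```

```text
[0.46994912 0.06008102 0.32727518] [ 6.73219996e-01  7.39442236e-01 -1.05932895e-04 -7.77810826e-05] [ 0.02463157 -0.31561256 -2.78196711] [ 4.98481813e-02  6.40893100e-02  1.55087519e+00 -3.90694571e-05
  1.52688808e+00 -4.38367480e-02]
```

View pics/f.png

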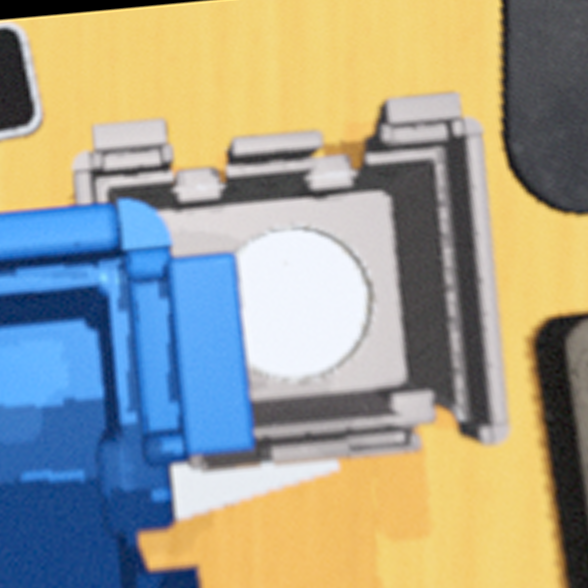

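The grey tray is clear: lugs at (130,140) and (423,115), and the dish lies inside at (305,303). It hasn't moved. I'll finish the half turn, then tilt and hover over the lugs.

{"name": "play_rows", "arguments": {"moves": [[0.006,0.001,0,0,0,-0.14],[0.012,0.002,0,0,0,-0.285],[0.018,0.004,0,0,0,-0.43],[0.024,0.006,0,0,0,-0.575],[0.03,0.007,0,0,0,-0.72]]}}

```text
time: 7.95
ee_pos: [0.5002, 0.0672, 0.3273]
eef_rot: [0.892, 0.452, -0.0, -0.0]
force: [-0.2, 0.6, -1.6]
grip_width: 0.0084
finger_force: 55.6
```

{"name": "play_rows", "arguments": {"moves": [[0.008,0.002,0,0,0,-0.145],[0.016,0.004,0,0,0,-0.29],[0.024,0.006,0,0,0,-0.435],[0.032,0.007,0,0,0,-0.58],[0.037,0.0074,0,0,0,-0.72]]}}

```text
time: 8.45
ee_pos: [0.5374, 0.0745, 0.3271]
eef_rot: [0.994, 0.109, -0.0, 0.0]
force: [-0.1, -0.1, -2.2]
grip_width: 0.0086
finger_force: 55.6
```

{"name": "play_rows", "arguments": {"moves": [[0,0,-0.01,0,0,-0.08],[0,0,-0.03,0,0,-0.1316],[0,0,-0.05,0,0,-0.1316],[0,0,-0.07,0,0,-0.1316],[0,0,-0.07,0,0,-0.1316]]}}

```text
time: 8.95
ee_pos: [0.536, 0.0743, 0.2549]
eef_rot: [0.999, 0.046, -0.002, 0.0]
force: [-0.2, -0.3, -2.6]
grip_width: 0.0088
finger_force: 55.6
```

{"name": "play_rows", "arguments": {"moves": [[0,0,-0.01,-0.04,-0.004,0],[0,0,-0.02,-0.08,-0.0074,0],[0,0,-0.035,-0.1195,-0.0111,0],[0,0,-0.045,-0.1195,-0.0111,0],[0,0,-0.045,-0.1195,-0.0111,0]]}}

```text
time: 9.45
ee_pos: [0.5367, 0.0746, 0.2118]
eef_rot: [0.997, 0.046, 0.002, 0.059]
force: [-0.2, -0.3, -3.5]
grip_width: 0.0083
finger_force: 55.5
```

Run:
```python
from h import *
w=shot('wrist');np.savez('w5.npz',**w);a=shot('scene');np.savez('s5.npz',**a);d=shot('side');np.savez('d5.npz',**d);s=monitor.get_state();print(s['ee_pos'],s['eef_rot'],s['force'],s['moment'],s['joint_positions'])
A=cv2.resize(a['color'][100:280,200:400],None,fx=3,fy=3,interpolation=cv2.INTER_CUBIC)
A=A[:540,:600]
cv2.imwrite('pics/g.png',np.hstack([A,np.vstack([cv2.resize(x['color'],(200,150)) for x in(w,d)]+[np.zeros((240,200,3),np.uint8)])]))
```

```text
[0.53736502 0.07423785 0.21341627] [0.99719051 0.04534808 0.00336533 0.05952574] [-0.47556511 -0.0737759  -1.72927312] [ 0.05545353  0.10553769 -0.02120988] [ 0.12610792  0.29387177  1.54741709 -0.12363507  1.30515066  1.63880134]
```

View pics/g.png

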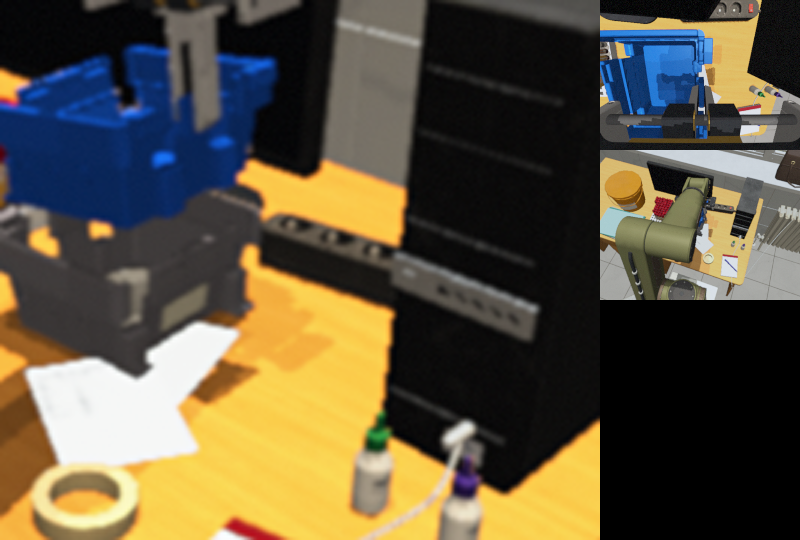

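Blue hovers tilted over grey, roughly aligned, and the droppers are untouched at (375,470) and (465,500). I'll zoom in for lateral alignment.

Run:
```python
from h import *
a=dict(np.load('s5.npz'));w=dict(np.load('w5.npz'))
A=cv2.resize(a['color'][105:230,165:295],None,fx=4.6,fy=4.6,interpolation=cv2.INTER_CUBIC)
W=w['color'][60:300,0:300]; W=cv2.convertScaleAbs(W,alpha=1.5)
W=cv2.resize(W,(200,160))
A=cv2.convertScaleAbs(A,alpha=2.2)
o=np.zeros((A.shape[0],800,3),np.uint8);o[:,:A.shape[1]]=A;o[:160,600:]=W
print(A.shape);cv2.imwrite('pics/h.png',o)
```

```text
(575, 598, 3)
```

View pics/h.png

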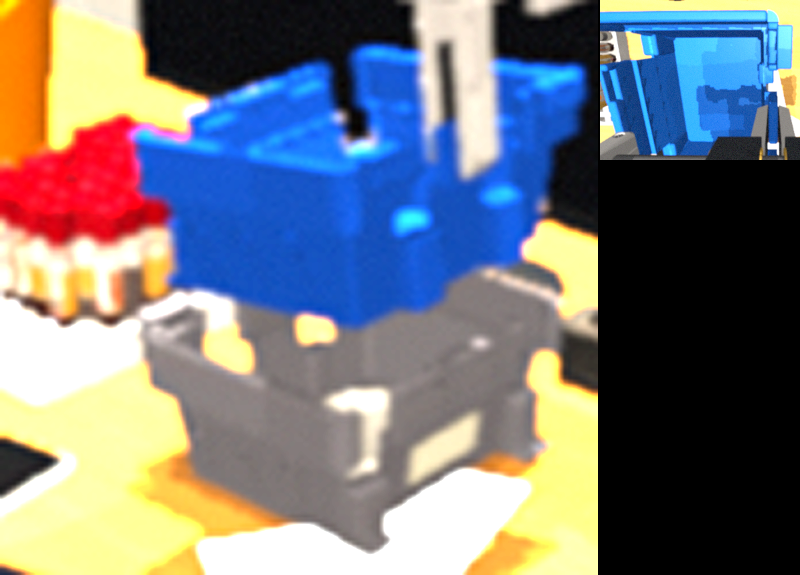

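Run:
```python
from h import *
from scipy.spatial.transform import Rotation as R
a=dict(np.load('s5.npz'));V=a['view']
def proj(P):
    q,_=cv2.projectPoints(np.asarray(P,float).reshape(-1,3),cv2.Rodrigues(V[:3,:3])[0],V[:3,3],a['K'],np.array([float(a['k1']),0,0,0.]));return ((q.reshape(-1,2)-[165,105])*4.6).round(0)
u=np.array([-.0924,.9957,0]);v=np.array([-u[1],u[0],0]);g0=np.array([.5302,.1468,0])
G=lambda p:g0+u*p[0]/1e3+v*p[1]/1e3+np.array([0,0,p[2]/1e3])
for n,p in dict(nearRim=(-79,99,94),nearRimBot=(-79,99,60),farlugL=(79,99,94),rightRim=(-79,-99,94),foot=(-60,80,0),rfoot=(-60,-80,0)).items(): print('grey',n,proj(G(p)))
s=monitor.get_state();Rt=R.from_quat(s['eef_rot']);Rg=R.from_quat([-.0457,.9990,0,0])
# blue in tool frame at grasp
Bz=R.from_matrix(np.c_[u,v,[0,0,1]]);rel=Rg.inv()*Bz;t=Rg.inv().apply(np.array([.5302,.1468,.04])-np.array([.5231,.2211,.1175]))
Rb=Rt*rel;tb=s['ee_pos']+Rt.apply(t)
B=lambda p:tb+Rb.apply(np.array(p)/1e3)
for n,p in dict(nearRim=(79,-99,94),rightRim=(79,99,94),farRim=(-79,-99,94),post=(75,-48,0),toe=(-83,-70,0)).items(): print('blue',n,proj(B(p)),B(p).round(4))
m=np.array(B((-83,0,0)))-g0; print('toe in grey',m@u*1e3,m@v*1e3,m[2]*1e3, 'blue x in grey',Rb.apply([1,0,0])@np.c_[u,v,[0,0,1]])
```

```text
grey nearRim [[347. 413.]]
grey nearRimBot [[347. 470.]]
grey farlugL [[136. 325.]]
grey rightRim [[571. 290.]]
grey foot [[345. 539.]]
grey rfoot [[519. 432.]]
blue nearRim [[340. 163.]] [0.4388 0.0628 0.2302]
blue rightRim [[578.  64.]] [0.6359 0.081  0.2304]
blue farRim [[121. 126.]] [0.4244 0.219  0.2114]
blue post [[416. 308.]] [0.4903 0.0603 0.1365]
blue toe [[178. 272.]] [0.454  0.2145 0.1176]
toe in grey 74.37788507797129 -0.40733616696146313 117.70433076877133 blue x in grey [-9.92869520e-01  6.05397166e-04  1.19023610e-01]
```

```bash
cat > ov.py <<'E'
from h import *
from scipy.spatial.transform import Rotation as R
u=np.array([-.0924,.9957,0]);v=np.array([-u[1],u[0],0]);g0=np.array([.5302,.1468,0])
G=lambda p:g0+u*p[0]/1e3+v*p[1]/1e3+np.array([0,0,p[2]/1e3])
Rg=R.from_quat([-.0457,.9990,0,0]);Bz=R.from_matrix(np.c_[u,v,[0,0,1]]);rel=Rg.inv()*Bz;t=Rg.inv().apply(np.array([.5302,.1468,.04])-np.array([.5231,.2211,.1175]))
def bluef(s):
    Rt=R.from_quat(s['eef_rot']);Rb=Rt*rel;tb=s['ee_pos']+Rt.apply(t);return (lambda p:tb+Rb.apply(np.array(p)/1e3)),Rb
def proj(c,P):
    V=c['view'];q,_=cv2.projectPoints(np.asarray(P,float).reshape(-1,3),cv2.Rodrigues(V[:3,:3])[0],V[:3,3],c['K'],np.array([float(c['k1']),0,0,0.]));return q.reshape(-1,2)
E
python3 - <<'E'
from ov import *
a=dict(np.load('s5.npz'));B,_=bluef(monitor.get_state())
o=np.array([190,110]);f=5.5
A=cv2.resize(a['color'][110:218,190:295],None,fx=f*1.35,fy=f,interpolation=cv2.INTER_CUBIC)
f2=np.array([f*1.35,f]);A=cv2.convertScaleAbs(A,alpha=1.7)
rim=[(-79,-99,94),(-79,-84,94),(-79,-56,94),(-79,56,94),(-79,84,94),(-79,99,94),(79,99,94)]
for p in rim+[(-79,99,60),(-79,-99,60),(-75,82,0),(-75,58,0),(-75,-58,0),(-75,-82,0)]:
    x=((proj(a,G(p))[0]-o+.5)*f2).astype(int);cv2.circle(A,tuple(map(int,x)),2,(0,0,255),-1)
for p in [(79,-99,94),(79,99,94),(79,-99,60),(-79,-99,94),(75,-48,0),(75,-24,0),(75,24,0),(75,48,0)]:
    x=((proj(a,B(p))[0]-o+.5)*f2).astype(int);cv2.circle(A,tuple(map(int,x)),2,(0,255,255),-1)
print(A.shape);cv2.imwrite('pics/i.png',A[:600,:800])
E
```

```text
(594, 780, 3)
```

View pics/i.png

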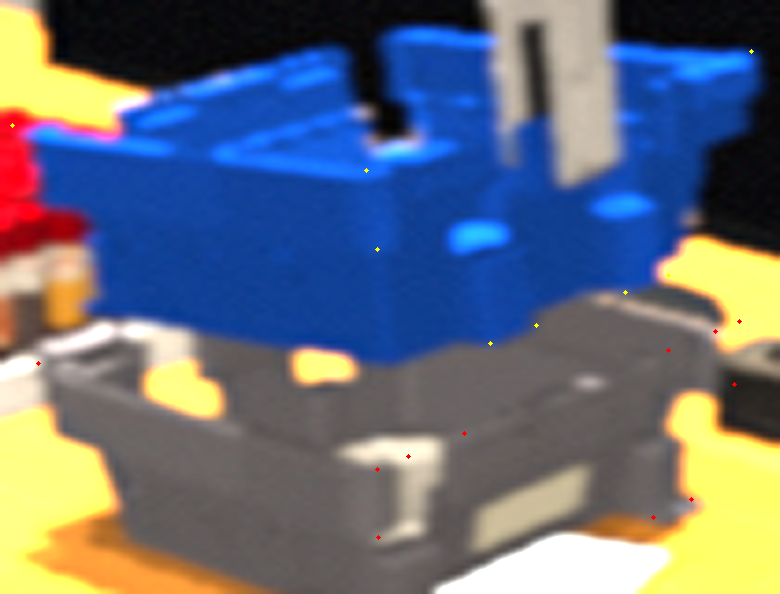

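Run:
```python
from ov import *
c=dict(np.load('w5.npz'));s=monitor.get_state();B,Rb=bluef(s)
m=mask(c,(100,120,40),(115,255,255));m=cv2.morphologyEx(m,cv2.MORPH_OPEN,np.ones((2,2)))
k=big(m).astype(float)
K=c['K'];p=cv2.undistortPoints(k.reshape(-1,1,2),K,np.array([float(c['k1']),0,0,0.])).reshape(-1,2)
M=np.linalg.inv(c['view']);d=np.c_[p,np.ones(len(p))]@M[:3,:3].T
dl=Rb.inv().apply(d);ol=Rb.inv().apply(M[:3,3]-B((0,0,0)))
print('cam in blue',ol*1e3)
for z in(.094,.0985):
    q=(ol+dl*((z-ol[2])/dl[:,2])[:,None])*1e3
    for lo in range(-90,91,15):
        for sg in(1,-1):
            j=(np.abs(q[:,0]-lo)<4)&(np.abs(q[:,1]*sg-95)<14)
            if j.any(): print(z,'x~',lo,'y edge',np.median(q[j,1]).round(1),j.sum(),end='; ')
    print()
    for lo in range(-90,91,12):
        j=(np.abs(q[:,1]-lo)<4)
        if j.any(): print('y~',lo,'x range',q[j,0].min().round(1),q[j,0].max().round(1),end='; ')
    print()
# predicted pixels vs image for some points
for n in [(79,99,94),(79,-99,94),(-79,99,94),(-79,-99,94),(90,88,98.5),(90,52,98.5),(90,-52,98.5)]: print(n,proj(c,B(n)).round(1))
```

```text
cam in blue [ 74.83758162  81.22513532 239.64943251]
0.094 x~ -60 y edge 91.0 47; 0.094 x~ -45 y edge 99.1 29; 0.094 x~ -30 y edge 99.0 27; 0.094 x~ -15 y edge 99.3 16; 0.094 x~ 0 y edge 99.2 16; 0.094 x~ 15 y edge 99.0 16; 0.094 x~ 30 y edge 99.4 16; 0.094 x~ 45 y edge 99.4 15; 0.094 x~ 60 y edge 99.3 16; 0.094 x~ 75 y edge 96.7 30; 0.094 x~ 90 y edge 86.5 22; 
y~ -30 x range -54.8 13.0; y~ -18 x range -54.8 78.9; y~ -6 x range -72.7 79.5; y~ 6 x range -73.4 80.0; y~ 18 x range -73.1 79.9; y~ 30 x range -73.9 78.6; y~ 42 x range -74.4 75.1; y~ 54 x range -72.8 90.0; y~ 66 x range -31.8 90.2; y~ 78 x range -30.4 90.0; y~ 90 x range -63.2 90.1; 
0.0985 x~ -60 y edge 90.3 29; 0.0985 x~ -45 y edge 92.2 32; 0.0985 x~ -30 y edge 84.6 35; 0.0985 x~ -15 y edge 98.8 15; 0.0985 x~ 0 y edge 98.6 16; 0.0985 x~ 15 y edge 98.5 16; 0.0985 x~ 30 y edge 98.9 16; 0.0985 x~ 45 y edge 98.8 17; 0.0985 x~ 60 y edge 98.8 16; 0.0985 x~ 75 y edge 96.5 31; 0.0985 x~ 90 y edge 86.3 22; 
y~ -30 x range -27.8 12.6; y~ -18 x range -50.8 20.7; y~ -6 x range -68.0 79.4; y~ 6 x range -68.8 79.9; y~ 18 x range -68.5 79.7; y~ 30 x range -69.3 78.5; y~ 42 x range -69.8 75.1; y~ 54 x range -68.6 89.5; y~ 66 x range -45.8 89.7; y~ 78 x range -27.1 89.5; y~ 90 x range -58.9 89.7; 
(79, 99, 94) [[267.8  77.7]]
(79, -99, 94) [[265.2 375.1]]
(-79, 99, 94) [[-35.   80.5]]
(-79, -99, 94) [[ 48.7 372.5]]
(90, 88, 98.5) [[289.8 100. ]]
(90, 52, 98.5) [[287.7 170.3]]
(90, -52, 98.5) [[282.7 327.2]]
```

The wrist view confirms the blue tray's pose in the hand: its long-side edge reads 99.2 mm against 99 nominal, and its lug end 90.0 against 90. The toes are predicted 74.4 mm along grey and under 1 mm off laterally. I'll descend with force checks.

{"name": "play_rows", "arguments": {"moves": [[-0.0005,0,-0.006,0,0,0],[-0.0005,0,-0.012,0,0,0],[-0.0005,0,-0.017,0,0,0],[-0.0005,0,-0.017,0,0,0],[-0.0005,0,-0.017,0,0,0]]}}

```text
time: 10.1
ee_pos: [0.5365, 0.0744, 0.1954]
eef_rot: [0.997, 0.046, 0.003, 0.06]
force: [0.5, 0.1, -2.4]
grip_width: 0.0087
finger_force: 55.5
```

{"name": "play_rows", "arguments": {"moves": [[0,0,-0.002,0,0,0],[0,0,-0.004,0,0,0],[0,0,-0.006,0,0,0],[0,0,-0.006,0,0,0],[0,0,-0.006,0,0,0]]}}

```text
time: 10.6
ee_pos: [0.5366, 0.0744, 0.1898]
eef_rot: [0.997, 0.045, 0.003, 0.06]
force: [-0.3, -2.5, 2.4]
grip_width: 0.008
finger_force: 54.9
```

{"name": "play_rows", "arguments": {"moves": [[0,0,-0.001,0,0,0],[0,0,-0.002,0,0,0],[0,0,-0.003,0,0,0],[0,0,-0.003,0,0,0],[0,0,-0.003,0,0,0]]}}

```text
time: 11.1
ee_pos: [0.5369, 0.0743, 0.1876]
eef_rot: [0.997, 0.045, 0.004, 0.06]
force: [-1.4, -3.6, 9.9]
grip_width: 0.0088
finger_force: 53.5
```

Run:
```python
from ov import *
s=monitor.get_state();B,Rb=bluef(s);print(s['force'],s['moment'],s['ee_pos'])
m=B((-83,0,0))-g0;print(m@u*1e3,m@v*1e3,m[2]*1e3,Rb.as_matrix().T@[0,0,1],Rb.apply([1,0,0])@u,Rb.apply([1,0,0])@v)
```

```text
[-1.44010309 -3.55172888  9.87850094] [0.28163795 0.51286289 0.00781853] [0.53694289 0.07428395 0.18758034]
74.41140243512025 -0.09799067744974423 91.7893903578839 [0.11955586 0.00200009 0.99282546] -0.9928053544906557 0.0008941183594779656
```

Contact came about 9 mm early and looks symmetric with a push back, so the toes are likely on the lug roofs. I'll lift, back off 4 mm and descend again.

{"name": "play_rows", "arguments": {"moves": [[0,0,0.004,0,0,0],[0,0,0.008,0,0,0],[0.0002,-0.002,0.008,0,0,0],[0.0004,-0.004,0.008,0,0,0],[0.0004,-0.004,0.008,0,0,0]]}}

```text
time: 11.6
ee_pos: [0.5367, 0.0702, 0.194]
eef_rot: [0.997, 0.045, 0.002, 0.06]
force: [0.3, -0.2, -2.3]
grip_width: 0.0086
finger_force: 55.5
```

{"name": "play_rows", "arguments": {"moves": [[0,0,-0.003,0,0,0],[0,0,-0.006,0,0,0],[0,0,-0.008,0,0,0],[0,0,-0.008,0,0,0],[0,0,-0.008,0,0,0]]}}

```text
time: 12.1
ee_pos: [0.5369, 0.0701, 0.1863]
eef_rot: [0.997, 0.045, 0.003, 0.06]
force: [1.4, -3.9, -1.8]
grip_width: 0.009
finger_force: 56.4
```

Run:
```python
from ov import *
s=monitor.get_state();print(s['force'],s['moment'],s['ee_pos'])
```

```text
[ 1.44863036 -3.88134858 -1.8379013 ] [-0.8534758  -0.25027846 -0.09929612] [0.53692937 0.07009957 0.18629585]
```

{"name": "play_rows", "arguments": {"moves": [[0.0001,-0.001,0,0,0,0],[0.0002,-0.002,0,0,0,0],[0.0002,-0.002,-0.001,0,0,0],[0.0002,-0.002,-0.002,0,0,0],[0.0002,-0.002,-0.002,0,0,0]]}}

```text
time: 12.6
ee_pos: [0.537, 0.0685, 0.1842]
eef_rot: [0.997, 0.046, 0.003, 0.06]
force: [0.2, 0.5, -2.3]
grip_width: 0.0087
finger_force: 56.0
```

{"name": "play_rows", "arguments": {"moves": [[0,0,-0.001,0,0,0],[0,0,-0.002,0,0,0],[0,0,-0.002,0,0,0],[0,0,-0.002,0,0,0],[0,0,-0.002,0,0,0]]}}

```text
time: 13.1
ee_pos: [0.5371, 0.0684, 0.1825]
eef_rot: [0.997, 0.045, 0.003, 0.06]
force: [0.8, -0.1, -1.5]
grip_width: 0.009
finger_force: 56.0
```

Run:
```python
from ov import *
s=monitor.get_state();print(s['force'],s['moment'],s['ee_pos'])
a=shot('scene');np.savez('s6.npz',**a);np.savez('w6.npz',**shot('wrist'))
o=dict(np.load('s3.npz'))
for r in [(160,225,180,290)]:
    # grey-tray foot region: shift of image between s3 and now
    A,Bb=[cv2.cvtColor(x['color'],cv2.COLOR_BGR2GRAY)[195:225,185:275].astype(np.float32) for x in(o,a)]
    print(cv2.phaseCorrelate(A,Bb,cv2.createHanningWindow(A.shape[::-1],cv2.CV_32F)))
```

```text
[ 0.7941516  -0.12431015 -1.51079443] [-0.03537195  0.04415843 -0.02486287] [0.53711682 0.06837862 0.18250442]
((-0.23085745671502877, 0.02986610425528191), 0.725229992336697)
```

There's no contact now, with the toes at about shelf height and just short of the rim notch. I'll probe forward here and read the reaction.

{"name": "play_rows", "arguments": {"moves": [[-0.0001,0.001,0.001,0,0,0],[-0.0002,0.002,0.001,0,0,0],[-0.0003,0.003,0.001,0,0,0],[-0.0004,0.004,0.001,0,0,0],[-0.0004,0.004,0.001,0,0,0]]}}

```text
time: 13.7
ee_pos: [0.5368, 0.0723, 0.1835]
eef_rot: [0.997, 0.046, 0.003, 0.06]
force: [0.1, -3.2, -1.2]
grip_width: 0.0086
finger_force: 56.4
```

Run:
```python
from ov import *
import time
F=[];M=[]
s=monitor.get_state();print(s['force'],s['moment'],s['ee_pos'])
c=dict(np.load('w4.npz'))
im=cv2.cvtColor(top(c,.0985,.5302,.1468,None,.14,4),cv2.COLOR_BGR2GRAY)  # 4 px/mm
# resample in tray axes at lug top plane: profile along tray y at x=84
def samp(x,y):
    P=np.array([.5302,.1468])*1e3+x*u[:2]+np.multiply.outer(y,v[:2]);px=(P[:,0]-530.2+140)*4;py=(146.8+140-P[:,1])*4
    return cv2.remap(im,px.astype(np.float32)[None],py.astype(np.float32)[None],cv2.INTER_LINEAR)[0].astype(int)
y=np.arange(-100,101,1.)
for lo,hi in((-96,-44),(44,96)):
    k=(y>=lo)&(y<=hi);p=np.mean([samp(x,y[k]) for x in(82,84,86,88)],0).astype(int);print(lo,p.tolist())
x=np.arange(60,100,1.)
for yy in(70,-70):
    p=np.mean([cv2.remap(im,np.float32([[(q[0]-530.2+140)*4]]),np.float32([[(146.8+140-q[1])*4]]),1)[0] if 0 else [samp(xx,np.array([yy+d]))[0] for xx in x] for d in(-6,0,6)],0).astype(int);print(yy,p.tolist())
```

```text
[ 0.05121131 -3.1949001  -1.22661256] [-0.93229324  0.00391382  0.03745578] [0.53675382 0.07233636 0.18348872]
-96 [209, 209, 208, 208, 209, 209, 210, 210, 209, 208, 206, 202, 198, 196, 195, 195, 195, 195, 195, 196, 196, 197, 197, 197, 197, 197, 197, 198, 198, 199, 198, 198, 198, 199, 199, 199, 200, 200, 201, 202, 203, 202, 203, 201, 191, 166, 137, 128, 146, 173, 195, 206, 210]
44 [209, 209, 209, 209, 209, 209, 208, 208, 204, 191, 187, 197, 206, 210, 210, 210, 209, 210, 210, 209, 209, 209, 210, 209, 210, 209, 209, 209, 209, 210, 210, 209, 209, 209, 209, 209, 210, 210, 210, 210, 210, 211, 210, 206, 196, 198, 206, 208, 209, 207, 207, 207, 208]
70 [209, 212, 194, 150, 92, 61, 94, 156, 202, 216, 218, 214, 203, 175, 136, 114, 134, 178, 209, 217, 216, 215, 213, 213, 212, 210, 210, 206, 202, 203, 207, 208, 209, 209, 208, 207, 207, 208, 208, 208]
-70 [171, 164, 148, 109, 75, 81, 123, 162, 188, 201, 203, 200, 191, 168, 131, 119, 150, 186, 201, 204, 204, 203, 202, 202, 200, 199, 198, 192, 189, 200, 208, 210, 209, 209, 210, 210, 209, 210, 210, 210]
```

Reprocessing the grey lug edges from the clean view gives centres of −68 and +71, so the grey is about 1.5 mm further toward −x than I assumed. Backing off, shifting and retrying.

{"name": "play_rows", "arguments": {"moves": [[0.0002,-0.002,0,0,0,0],[0.0004,-0.004,0,0,0,0],[-0.001,-0.004,0,0,0,0],[-0.0015,-0.004,0,0,0,0],[-0.0015,-0.004,0,0,0,0]]}}

```text
time: 14.2
ee_pos: [0.5351, 0.0685, 0.1835]
eef_rot: [0.997, 0.046, 0.003, 0.06]
force: [0.5, 0.1, -2.0]
grip_width: 0.0088
finger_force: 56.0
```

{"name": "play_rows", "arguments": {"moves": [[-0.0001,0.001,0,0,0,0],[-0.0002,0.002,0,0,0,0],[-0.0003,0.003,0,0,0,0],[-0.0004,0.004,0,0,0,0],[-0.0004,0.004,0,0,0,0]]}}

```text
time: 14.7
ee_pos: [0.5348, 0.0725, 0.1834]
eef_rot: [0.997, 0.046, 0.003, 0.06]
force: [-0.5, 0.0, -1.6]
grip_width: 0.0087
finger_force: 56.0
```

Run:
```python
from ov import *
s=monitor.get_state();print(s['force'],s['moment'],s['ee_pos'])
```

```text
[-0.50774388  0.02388148 -1.62576348] [ 0.02515757  0.14170556 -0.00594042] [0.53478035 0.07254267 0.1834177 ]
```

That cleared it: the toes are free in the notch. Shifting a little more to centre, then touching down.

{"name": "play_rows", "arguments": {"moves": [[-0.0006,0,0,0,0,0],[-0.0006,0,-0.0005,0,0,0],[-0.0006,0,-0.001,0,0,0],[-0.0006,0,-0.0015,0,0,0],[-0.0006,0,-0.0015,0,0,0]]}}

```text
time: 15.2
ee_pos: [0.5343, 0.0723, 0.1821]
eef_rot: [0.997, 0.045, 0.003, 0.06]
force: [-0.3, -1.4, -0.2]
grip_width: 0.0085
finger_force: 55.5
```

{"name": "play_rows", "arguments": {"moves": [[0,0,-0.0005,0,0,0],[0,0,-0.001,0,0,0],[0,0,-0.0015,0,0,0],[0,0,-0.0015,0,0,0],[0,0,-0.0015,0,0,0]]}}

```text
time: 15.7
ee_pos: [0.5345, 0.0721, 0.1812]
eef_rot: [0.997, 0.045, 0.003, 0.06]
force: [-0.9, -5.1, 7.1]
grip_width: 0.0083
finger_force: 54.5
```

Run:
```python
from ov import *
s=monitor.get_state();print(s['force'],s['moment'],s['ee_pos'])
```

```text
[-0.92606304 -5.07647285  7.09921104] [-0.0778284   0.52413397  0.00172348] [0.53454134 0.07213058 0.18124019]
```

Touchdown is exactly at shelf height (TCP z about 0.182). Easing the press and sliding in.

{"name": "play_rows", "arguments": {"moves": [[0,0,0.001,0,0,0],[-0.0001,0.001,0.001,0,0,0],[-0.0002,0.002,0.001,0,0,0],[-0.0003,0.003,0.001,0,0,0],[-0.0004,0.004,0.001,0,0,0]]}}

```text
time: 16.2
ee_pos: [0.534, 0.0763, 0.1818]
eef_rot: [0.997, 0.045, 0.003, 0.06]
force: [0.1, -4.2, 5.4]
grip_width: 0.0085
finger_force: 54.9
```

{"name": "play_rows", "arguments": {"moves": [[-0.0001,0.001,0,0,0,0],[-0.0002,0.002,0,0,0,0],[-0.0003,0.003,0,0,0,0],[-0.0003,0.003,0,0,0,0],[-0.0003,0.003,0,0,0,0]]}}

```text
time: 16.7
ee_pos: [0.5337, 0.0793, 0.1818]
eef_rot: [0.997, 0.045, 0.003, 0.06]
force: [0.4, -4.2, 5.6]
grip_width: 0.0086
finger_force: 55.0
```

Run:
```python
from ov import *
s=monitor.get_state();print(s['force'],s['moment'],s['ee_pos'])
B,Rb=bluef(s);m=B((-83,0,0))-g0;print(m@u*1e3,m@v*1e3,m[2]*1e3)
```

```text
[ 0.4333822  -4.19140995  5.60220422] [-0.30056931  0.25257398  0.05001467] [0.53371706 0.07928437 0.18176894]
79.63463533839283 2.8315474535522607 85.89544048978698
```

{"name": "play_rows", "arguments": {"moves": [[0,0,0.0006,0,0,0],[-0.0001,0.001,0.0006,0,0,0],[-0.0002,0.002,0.0006,0,0,0],[-0.0003,0.003,0.0006,0,0,0],[-0.0003,0.003,0.0006,0,0,0]]}}

```text
time: 17.2
ee_pos: [0.5331, 0.0826, 0.182]
eef_rot: [0.997, 0.046, 0.003, 0.06]
force: [0.3, -1.3, 2.5]
grip_width: 0.0085
finger_force: 55.2
```

{"name": "play_rows", "arguments": {"moves": [[-0.0001,0.001,0,0,0,0],[-0.0001,0.001,0,0,0,0],[-0.0002,0.002,0,0,0,0],[-0.0002,0.002,0,0,0,0],[-0.0002,0.002,0,0,0,0]]}}

```text
time: 17.7
ee_pos: [0.533, 0.0845, 0.182]
eef_rot: [0.997, 0.046, 0.003, 0.06]
force: [-0.2, -2.1, 3.0]
grip_width: 0.0085
finger_force: 55.2
```

Run:
```python
from ov import *
s=monitor.get_state();print(s['force'],s['moment'],s['ee_pos'])
B,Rb=bluef(s);m=B((-83,0,0))-g0;print(m@u*1e3,m@v*1e3,m[2]*1e3)
a=shot('scene');np.savez('s7.npz',**a)
for n in('s3.npz','s6.npz'):
    o=dict(np.load(n))
    A,Bb=[cv2.cvtColor(x['color'],cv2.COLOR_BGR2GRAY)[195:225,185:275].astype(np.float32) for x in(o,a)]
    print(cv2.phaseCorrelate(A,Bb,cv2.createHanningWindow(A.shape[::-1],cv2.CV_32F)))
```

```text
[-0.15070727 -2.0755317   3.02237056] [0.00395265 0.25253855 0.05319527] [0.53295834 0.08448101 0.18198275]
84.92886900377616 3.1939131325423324 86.18591877055721
((-0.7926688642571662, -0.23902941644478126), 0.8765713557490596)
((-0.6091852827323834, -0.13634960913684147), 0.9172000383447718)
```

{"name": "play_rows", "arguments": {"moves": [[-0.0001,0.001,0,0,0,0],[-0.0001,0.001,0,0,0,0],[-0.0001,0.001,0,0,0,0],[-0.0001,0.0015,0,0,0,0],[-0.0001,0.0015,0,0,0,0]]}}

```text
time: 18.25
ee_pos: [0.5329, 0.0859, 0.182]
eef_rot: [0.997, 0.045, 0.003, 0.06]
force: [0.6, -2.9, 2.8]
grip_width: 0.0084
finger_force: 55.3
```

{"name": "play_rows", "arguments": {"moves": [[-0.0001,0.001,0,0,0,0],[-0.0001,0.001,0,0,0,0],[-0.0001,0.001,0,0,0,0],[-0.0001,0.0015,0,0,0,0],[-0.0001,0.0015,0,0,0,0]]}}

```text
time: 18.75
ee_pos: [0.5328, 0.0874, 0.182]
eef_rot: [0.997, 0.046, 0.003, 0.06]
force: [0.1, -4.1, 2.9]
grip_width: 0.0086
finger_force: 55.5
```

Run:
```python
from ov import *
s=monitor.get_state();print(s['force'],s['moment'],s['ee_pos'])
a=shot('scene');np.savez('s8.npz',**a)
for n in('s3.npz','s5.npz','s6.npz','s7.npz'):
    o=dict(np.load(n))
    for r in((195,225,185,275),(200,230,190,240)):
        A,Bb=[cv2.cvtColor(x['color'],cv2.COLOR_BGR2GRAY)[r[0]:r[1],r[2]:r[3]].astype(np.float32) for x in(o,a)]
        print(n,np.round(cv2.phaseCorrelate(A,Bb,cv2.createHanningWindow(A.shape[::-1],cv2.CV_32F))[0],2))
```

```text
[ 0.09163619 -4.0813567   2.89469589] [-0.52488456  0.26572467  0.01414793] [0.53278224 0.08737876 0.1820331 ]
s3.npz [-0.63 -0.6 ]
s3.npz [-0.02 -0.22]
s5.npz [-0.85 -0.67]
s5.npz [ 0.08 -0.2 ]
s6.npz [-0.68 -0.35]
s6.npz [-0.07  0.08]
s7.npz [-0.15 -0.11]
s7.npz [-0.14 -0.23]
```

{"name": "play_rows", "arguments": {"moves": [[-0.0001,0.0005,0,0,0,0],[-0.0001,0.001,0,0,0,0],[-0.0001,0.0015,0,0,0,0],[-0.0001,0.0015,0,0,0,0],[-0.0001,0.0015,0,0,0,0]]}}

```text
time: 19.3
ee_pos: [0.5326, 0.0889, 0.182]
eef_rot: [0.997, 0.046, 0.003, 0.06]
force: [-0.8, -4.6, 1.7]
grip_width: 0.0088
finger_force: 55.7
```

Run:
```python
from ov import *
s=monitor.get_state();print(s['force'],s['moment'],s['ee_pos'])
a=shot('scene');np.savez('s9.npz',**a)
L=[]
for n in('s5.npz','s9.npz'):
    o=dict(np.load(n));L.append(cv2.convertScaleAbs(cv2.resize(o['color'][125:230,175:285],(400,570),interpolation=cv2.INTER_CUBIC),alpha=1.8))
cv2.imwrite('pics/j.png',np.hstack(L))
g=[cv2.cvtColor(dict(np.load(n))['color'],cv2.COLOR_BGR2GRAY) for n in('s5.npz','s8.npz','s9.npz')]
T=g[0]
for nm,(r0,r1,c0,c1) in dict(foot=(198,222,234,262),label=(188,212,248,276),rightpost=(180,205,268,288),left=(178,205,188,225)).items():
    for k in(1,2):
        R_=cv2.resize(g[k][r0-4:r1+4,c0-4:c1+4],None,fx=8,fy=8,interpolation=cv2.INTER_CUBIC);t_=cv2.resize(T[r0:r1,c0:c1],None,fx=8,fy=8,interpolation=cv2.INTER_CUBIC)
        q=cv2.minMaxLoc(cv2.matchTemplate(R_,t_,cv2.TM_CCOEFF_NORMED));print(nm,k,round(q[1],3),(q[3][0]/8-4,q[3][1]/8-4))
```

```text
[-0.81892142 -4.56890713  1.74075063] [-0.60713271  0.28674458 -0.00822637] [0.53262826 0.08890403 0.18195577]
foot 1 0.997 (-0.875, -0.625)
foot 2 0.994 (-0.875, -1.375)
label 1 0.992 (-1.25, -0.375)
label 2 0.987 (-1.875, -0.625)
rightpost 1 0.978 (-0.625, -0.875)
rightpost 2 0.967 (-0.75, -1.75)
left 1 0.959 (-0.75, 0.375)
left 2 0.954 (-0.875, 0.25)
```

Fy/Fz is now well above sliding friction and the grey has just begun to creep about 2–4 mm toward +y, so the toes are against the back stops. Now lowering the plain end by pivoting about the toe tips, first to half tilt.

{"name": "play_rows", "arguments": {"moves": [[0.0001,-0.0011,-0.0018,0.0239,0.0022,0],[0.0002,-0.0022,-0.0036,0.0239,0.0022,0],[0.0003,-0.0033,-0.0054,0.0358,0.0033,0],[0.0004,-0.0044,-0.0072,0.0478,0.0044,0],[0.0005,-0.0054,-0.009,0.0597,0.0055,0]]}}

```text
time: 19.85
ee_pos: [0.5332, 0.0836, 0.1729]
eef_rot: [0.999, 0.046, 0.001, 0.029]
force: [0.1, 0.8, -0.5]
grip_width: 0.0087
finger_force: 55.2
```

Run:
```python
from ov import *
s=monitor.get_state();print(s['force'],s['moment'],s['ee_pos'])
B,Rb=bluef(s);m=B((-83,0,0))-g0;print(m@u*1e3,m@v*1e3,m[2]*1e3,Rb.apply([1,0,0])[2],Rb.apply([0,1,0])[2])
```

```text
[ 0.06204584  0.80990398 -0.49925014] [0.59440557 0.38719829 0.0028107 ] [0.53316461 0.08364904 0.17287773]
89.68295551379167 3.042041797783085 86.29766513045952 0.058440818645623546 0.00010736551529184901
```

{"name": "play_rows", "arguments": {"moves": [[0.0001,-0.0008,-0.0015,0.01,0.0009,0],[0.0001,-0.0016,-0.003,0.02,0.0018,0],[0.0002,-0.0025,-0.0046,0.03,0.0028,0],[0.0002,-0.0025,-0.0046,0.03,0.0028,0],[0.0002,-0.0025,-0.0046,0.03,0.0028,0]]}}

```text
time: 20.35
ee_pos: [0.5334, 0.0809, 0.1685]
eef_rot: [0.999, 0.046, 0.001, 0.015]
force: [-0.5, -0.7, 1.0]
grip_width: 0.0086
finger_force: 55.2
```

Run:
```python
from ov import *
s=monitor.get_state();print(s['force'],s['moment'],s['ee_pos'])
B,Rb=bluef(s);m=B((-83,0,0))-g0;print(m@u*1e3,m@v*1e3,m[2]*1e3,Rb.apply([1,0,0])[2],Rb.apply([0,1,0])[2])
```

```text
[-0.54834791 -0.65636663  0.95455408] [0.47558305 0.35734345 0.0019362 ] [0.53339368 0.08093703 0.16847986]
89.36521036420217 3.054764909793604 86.287805562557 0.02998574283783896 1.533246234846318e-05
```

The plain feet are already below the fence tops with no reaction, so they're in the pockets. Finishing the lowering.

{"name": "play_rows", "arguments": {"moves": [[0.0001,-0.0006,-0.0012,0.0075,0.0007,0],[0.0001,-0.0012,-0.0024,0.015,0.0014,0],[0.0002,-0.0018,-0.0036,0.0225,0.0021,0],[0.0002,-0.0022,-0.0044,0.028,0.0026,0],[0.0002,-0.0024,-0.0047,0.0298,0.0028,0]]}}

```text
time: 20.85
ee_pos: [0.5337, 0.0787, 0.1641]
eef_rot: [0.999, 0.046, 0.0, -0.0]
force: [-3.0, 2.5, 6.7]
grip_width: 0.0087
finger_force: 55.9
```

{"name": "play_rows", "arguments": {"moves": [[0,0,0,0,0,0],[0,0,-0.0004,0,0,0],[0,0,-0.0008,0,0,0],[0,0,-0.0008,0,0,0],[0,0,-0.0008,0,0,0]]}}

```text
time: 21.35
ee_pos: [0.5337, 0.0787, 0.1641]
eef_rot: [0.999, 0.046, 0.001, -0.0]
force: [-4.7, 1.3, 12.9]
grip_width: 0.0083
finger_force: 56.0
```

Run:
```python
from ov import *
s=monitor.get_state();print(s['force'],s['moment'],s['ee_pos'])
B,Rb=bluef(s);m=B((-83,0,0))-g0;print(m@u*1e3,m@v*1e3,m[2]*1e3,Rb.apply([1,0,0])[2],Rb.apply([0,1,0])[2])
```

```text
[-4.69955527  1.25359393 12.93441989] [ 0.25475495  1.30620187 -0.00260129] [0.53372217 0.07870932 0.16409538]
89.53513318735908 2.8988349776006292 86.6435085668472 -0.00030633604513427304 0.0010203252831608172
```

Seated: TCP z is 0.164 (0.1635 expected), level, with a 13 N press. Releasing and retreating straight up.

{"name": "play_rows", "arguments": {"moves": [[0,0,0.0006,0,0,0],[0,0,0.0006,0,0,0],[0,0,0.0006,0,0,0],[0,0,0.0006,0,0,0],[0,0,0.0006,0,0,0]], "grip": 0.3}}

```text
time: 21.85
ee_pos: [0.5335, 0.0787, 0.1633]
eef_rot: [0.999, 0.046, -0.0, -0.0]
force: [-0.0, -0.5, 0.1]
grip_width: 0.0332
finger_force: 0.0
```

{"name": "play_rows", "arguments": {"moves": [[0,0,0.005,0,0,0],[0,0,0.02,0,0,0],[0,0,0.045,0,0,0],[0,0,0.085,0,0,0],[0,0,0.12,0,0,0]]}}

```text
time: 22.35
ee_pos: [0.5334, 0.0786, 0.2856]
eef_rot: [0.999, 0.046, 0.0, -0.0]
force: [0.4, 0.4, 0.6]
grip_width: 0.0329
finger_force: 0.0
```

{"name": "play_rows", "arguments": {"moves": [[-0.01,-0.03,0.03,0,0,0],[-0.02,-0.06,0.06,0,0,0],[-0.03,-0.09,0.08,0,0,0],[-0.04,-0.12,0.08,0,0,0],[-0.04,-0.12,0.08,0,0,0]]}}

```text
time: 22.85
ee_pos: [0.4928, -0.0438, 0.3646]
eef_rot: [0.999, 0.044, 0.001, 0.0]
force: [0.5, 0.1, 0.3]
grip_width: 0.0326
finger_force: 0.0
```

Run:
```python
from ov import *
s=monitor.get_state();print(s['force'],s['ee_pos'],s['time'])
a=shot('scene');w=shot('wrist');d=shot('side');np.savez('s10.npz',**a);np.savez('w10.npz',**w)
A=cv2.convertScaleAbs(cv2.resize(a['color'][110:235,165:295],(520,500),interpolation=cv2.INTER_CUBIC),alpha=1.6)
r=np.vstack([cv2.resize(w['color'],(280,210)),cv2.resize(d['color'],(280,290))])
cv2.imwrite('pics/k.png',np.hstack([A,r]))
```

```text
[0.5490194  0.10848182 0.32144838] [ 0.4928293  -0.04380694  0.36464012] 22.85
```

View pics/k.png

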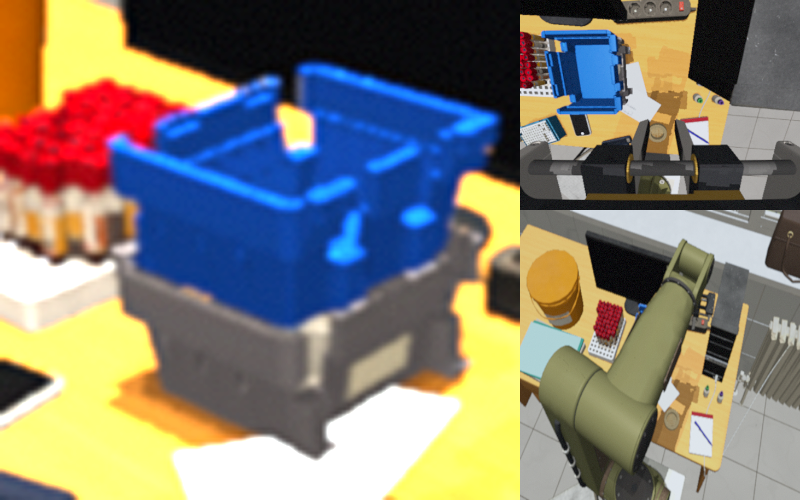

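The blue tray sits level and evenly on the grey: the rim bands look parallel and the feet are hidden in the pockets. The rack and droppers are untouched. Handing in.

```bash
python3 -c "
from station import ticket
print(ticket.finish_job())"
```

```text
the job is handed in; nothing more can be done
None
```

The blue tray is half-turned and stacked level on the grey one by force readings and the last pictures, and the job was handed in at about 23 s; the grey tray slid roughly 4 mm as the toes reached the stops, the dish was in it when last seen, and the rack and bottles look untouched.

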